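# Set the eyelet of a serving board in a bench press

### The job

Pull the wooden serving board out from under the little counter shelf, lay it flat on the bed of the bench eyelet press, handle towards the setter but not yet under it, and let go. Then take it afresh at the raised rail on its other end and slide it in between the guides until the setter's sprung pilot pin drops into the brass eyelet hole; let go, push the plunger knob fully down and let it spring back up. Leave the board lying there with the pin in its hole, and leave the other things on the counter where they are.

Things in the scene. Friction and masses are not known exactly. Their poses are not given: they have to be found in the camera images.
- board: Loose paddle-shaped serving board of light wood, 0.14 to 0.28 kg, 14 mm thick. Origin: underside, centre of its 110 x 90 mm blade; x points along the handle to its nose, z up as found. Blade x -55 to 55 mm. At first it lies flat on the worktop, rear half and rail under the shelf, handle out in front.
- handle (a point): On the board's handle, top face, board x 85, y 0, z 14 mm. The handle is 30 mm wide (along y), x 55 to 155 mm, 14 mm thick; then an 18 degree bevel on top falls to 6 mm thickness at the nose, x 180 mm.
- rail (a point): Middle of the top of the cross rail on the blade's rear end: board x -48, y 0, z 38 mm. The rail is 14 mm thick (along x), 86 mm long (along y) and stands 24 mm above the blade.
- hole (a point): Centre of the top mouth of the board's brass-ringed eyelet hole, 12 mm wide, right through the handle: board x 135, y 0, z 14 mm, 45 mm behind the tip of the nose. Axes as the board's.
- riser: Fixed small counter shelf of medium brown wood, 120 (x) x 200 (y) x 62 mm, roof 12 mm thick, 50 mm free under it between the 12 mm side walls, open to its front (-x). Origin: centre of its underside. A glass stands on it.
- press: Fixed grey bench eyelet press. Origin: on the worktop, under the middle of the range where the setter may stand; x points the way the work is slid in (to the column, whose face is at x 81 mm), z up. Flat bed 100 mm wide, x -240 to 110 mm, its top 16 mm over the worktop. The head over it (44 mm wide, from x -24 mm on, give or take 8, underside 77 mm over the worktop) carries the setter.
- guides (a point): On the bed, centre line, start of the parallel guides: press x -35, y 0, z 16 mm, axes as the press's. Two fixed steel guides 12 mm high, 34 mm apart inside, run from here to x 20 mm; towards -x they flare out to about 58 mm apart at x -60 mm.
- setter (a point): Middle of the setter's range at the pin tip: press x 0, y 0, z 25 mm (5 mm under the top of a board on the bed). Not the true pin: the head's reach was clamped anew, so the 5 mm round-ended pilot pin is at y 0 but anywhere from x -8 to 8 mm; no reading tells. A spring holds it down with about 1 N: the bevel lifts it (3 N of push), it rides on the handle, drops into the hole and stops the board within 3.5 mm either way.
- knob (a point): Centre of the top of the plunger's black mushroom knob (40 mm across) for the head in mid range: press x 0, y 0, 155 mm over the worktop with the plunger up. The true knob is off along press x by the same -8 to 8 mm as the pin.
- plunger (a joint): Travel of the plunger in m: 0 up, 0.013 fully down; its spring returns it, about 2 N at the start and 9 N fully down. If the pin stands on wood instead of in the hole, the plunger stops after 2 to 3 mm.
- tumbler: Bystander: clear glass tumbler 69 mm across, 92 mm high, upside down on the shelf. Origin: centre of its underside.
- salt_shaker: Bystander: glass shaker 44 mm across, 90 mm high. Origin: centre of its underside.
- pepper_shaker: Bystander: the same kind of glass shaker, 44 mm across, 90 mm high. Origin: centre of its underside.
- spice_jar: Bystander: spice jar with a green cap, 46 mm across, 106 mm high. Origin: centre of its underside.
- tea_tin: Bystander: round tin 58 mm across, 72 mm high. Origin: centre of its underside.
- teaspoon: Bystander: teaspoon 130 mm long, lying. Origin: its middle, underside.

How it is judged:
By the outcome, as a careful person would: the job done as asked, in the order asked, and still so for the second after the job is handed in, with the robot touching nothing.
It also fails if it takes over 64 s, if anything falls off the work surface, if the arm or the gripper's body presses on something with over 40 N, if the wrist force passes 120 N, or if a joint passes its speed limit or range.

### The arm

A 7-joint arm with a two-finger parallel gripper is mounted at the origin on a cart in front of the work surface, level with it; the furniture and walls round the work are solid. World frame = base frame: x ahead of the robot, y to its left, z up, the work surface at z = 0. Lengths are in m, angles in degrees, forces in N, time in s.
With the tool pointing down it reaches from about 0.4 to 0.925 m from the base axis. Payload 5.6 kg.
Tool frame: the origin (TCP) lies between the finger pads; the fingertips stand ctrl.finger_overhang ahead of it and the grasp point (between the pads) lies 2 mm behind it (ctrl.finger_overhang is the distance from the TCP to the fingertips, in m); z points along the fingers, y is the line along which they close (so a half turn about z gives the same grasp; the last joint's range is limited). The gripper opens to 85 mm and grips with 20 to 120 N. Pads are 22 mm wide; open, the fingers measure 114 mm over their backs; the gripper's body (76 mm by 85 mm) begins 54 mm behind the grasp point. The pads swing forward as they close: fully open they stand 13 mm farther back than shut.
Start: joints at [-71.963, 26.786, -0.665, 91.828, 0.344, 61.387, -3.226], TCP at [0.228, 0.609, 0.248] pointing down, gripper open.
Joint ranges: [-144.91, 144.91], [-17.63, 115.5], [-89.93, 88.59], [15.96, 139.68], [-74.01, 254.01], [8.47, 105.57], [-167.45, 167.45]. Speed limits (degrees/s): [147.25, 147.25, 180, 180, 180, 180, 180].

### API

Orientations are given as [roll, pitch, yaw] about the fixed x, y, z axes, in that order (R = Rz(yaw) Ry(pitch) Rx(roll)).
In Python, from cell import ctrl, optics, close_job gives the robot as it stands. The module is installed in compiled form; this text tells all that it offers.
- The arm moves only by the tool play_rows, never from a script. Its argument "commands" is a list of rows, each a list of 7 numbers: the shift along the tool's x, y, z in cm, then the turn, a rotation vector about the tool's x, y, z in rad, then the closure, from -1 (fully open) to 1 (shut). A call has 1 to 12 rows; each row shifts and turns the commanded pose from where the row before left it, along the tool's axes as they then stand; what a row does not reach is not made up. A row lasts 1/12 s, in which the tool goes at most 41.7 mm and 7.16 degrees, less where a joint would pass 70% of its speed; a pose out of reach is approached as far as the arm can. A call is refused whole if a number of a shift passes 4.17 or a number of a turn 0.125, either way. A call with a gripper value outside its range is refused whole. The fingers move at their own pace and stop on an object; "newtons" is the grip in N (left out, the last holds). Time passes only in rows, so rows that do not move let the fingers close. It gives the time, the measured TCP pose, the force, the opening and the grip force at its end, in the units of the state.
- ctrl.observe(): the state, without advancing time (a new reading comes with each control period).
- optics.grab_frame(name): name is "scene" or "top" or "wrist"; returns the picture (480x640x3 uint8, red, green, blue); there is no depth.
- optics.get_calibration(name): a dict with "vertical_fov" (degrees; the focal length in pixels is half the picture's height over the tangent of half this angle, whatever the lens; pixels are square), "cx", "cy" (the principal point, pixels), "extrinsics" (4x4, takes a point from world to camera coordinates). Camera axes: x right, y down, z forward; pixel columns grow to the right and rows downward; lengths in m; the calibration is good to about 2 mm. A picture is of the moment at which its call begins: read the wrist's pose just before it. get_calibration takes no time and is no camera call; for the wrist camera it gives the pose at the moment of the call.
- close_job(): hands the job in; it is judged then, once.
The state is a dict: "time": time; "q": joint angles; "qvel": joint speeds; "tau": joint torques, N m; "ee_pos": TCP position; "ee_rot": TCP orientation; "wrist_force": force on the tool from outside, world axes, zero at the start; "moment": the same for the moment, N m; "grip_width": finger opening in m; "grip_force": force on a finger pad.
Only numpy, scipy, OpenCV 4.12 (cv2) and the standard library are available. Lean on these libraries where they do the work, as an engineer would, in place of code of your own. Each camera call takes 0.05 s, during which the arm holds its last target. There are 200 camera calls.

## Working session

There is one attempt and no reset: what is moved stays moved. The work goes in short steps, Python scripts to look and compute and a tool call to move; the robot and the scene stay as the last step left them, time stands still between calls to the robot, and variables do not carry over. Pictures are saved under pics/ and viewed, at most 10 in all, crops included, and the job is handed in when it is done.

Besides the shell and the picture viewer there is one more tool, called as a command line: name --pt "numbers of a row" for each row, then --argument value for the rest. play_rows: Moves the arm, as the interface text tells. Its arguments: {"type":"object","properties":{"commands":{"type":"array","items":{"type":"array","items":{"type":"number"}}},"newtons":{"type":"number"}},"required":["commands"]}

```bash
mkdir -p pics; python3 - <<'E'
from cell import ctrl, optics
import cv2
for n in ("scene","top"):
    im=optics.grab_frame(n); cv2.imwrite(f"pics/{n}0.png",im[:,:,::-1])
    c=optics.get_calibration(n); print(n,c)
s=ctrl.observe(); print(s, ctrl.finger_overhang)
E
```

```text
scene {'vertical_fov': 57.02613280778292, 'cx': 328.6795794193775, 'cy': 247.99145565484372, 'extrinsics': array([[-0.90824754, -0.41800275, -0.01897654,  0.47882079],
       [-0.29560451,  0.67307412, -0.67793009,  0.218247  ],
       [ 0.29614927, -0.61011878, -0.73488141,  1.23135484],
       [ 0.        ,  0.        ,  0.        ,  1.        ]])}
top {'vertical_fov': 47.364631250197306, 'cx': 304.80068566628705, 'cy': 244.67576982647134, 'extrinsics': array([[-0.03870092, -0.9992431 ,  0.00393306,  0.04184326],
       [-0.97827277,  0.03708587, -0.20397801,  0.53997828],
       [ 0.20367776, -0.01174174, -0.97896757,  1.26335774],
       [ 0.        ,  0.        ,  0.        ,  1.        ]])}
{'time': 0.1, 'q': array([-71.96449095,  26.83160956,  -0.66264637,  91.87681354,
         0.34248628,  61.38487741,  -3.22736697]), 'qvel': array([-0.0160482 , -0.02011992, -0.03475095, -0.19302336, -0.01203855,
       -0.04587001,  0.00473585]), 'tau': array([ 1.13122755e-03, -5.33513975e+01,  2.16150790e-02, -2.51962924e+01,
        1.15112396e-02,  4.36358299e-03,  1.70284028e-05]), 'ee_pos': array([0.22753558, 0.60836596, 0.24741766]), 'ee_rot': array([-1.79908888e+02,  6.43792511e-03,  1.59492943e+02]), 'wrist_force': array([ 0.91934295, -0.53219139,  0.81052713]), 'moment': array([-0.03259052,  0.03989822, -0.00842736]), 'grip_force': 0.0, 'grip_width': 0.08539202843899395} 0.017
```

View pics/scene0.png

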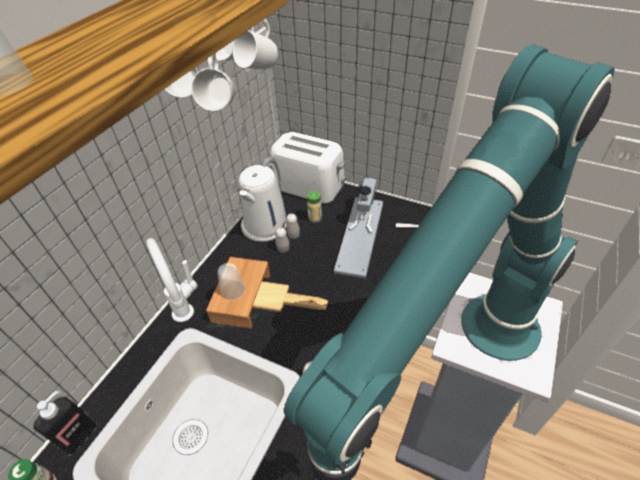

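View pics/top0.png

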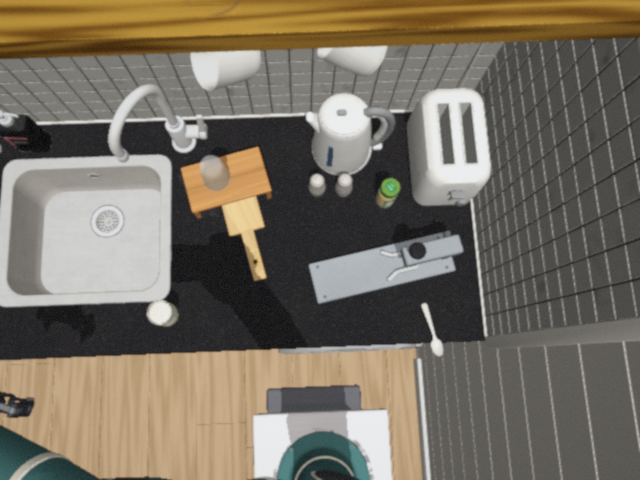

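The scene view shows the board's handle sticking out of the shelf, at about (290,300). In the top view the blade is at (243,215), the hole at about (255,262), and the press bed runs from (313,282) to (460,250) with the knob at (417,250). Next I'll measure these by colour mask.

```bash
cat > h.py <<'E'
import numpy as np, cv2
from cell import ctrl, optics
def ray(c,uv):
    f=240/np.tan(np.radians(c["vertical_fov"]/2)); E=c["extrinsics"]
    R,t=E[:3,:3],E[:3,3]
    d=R.T@np.array([(uv[0]-c["cx"])/f,(uv[1]-c["cy"])/f,1]); return -R.T@t,d
def onz(c,uv,z):
    o,d=ray(c,uv); return o+d*(z-o[2])/d[2]
def proj(c,p):
    f=240/np.tan(np.radians(c["vertical_fov"]/2)); q=c["extrinsics"][:3,:3]@p+c["extrinsics"][:3,3]
    return np.array([c["cx"]+f*q[0]/q[2],c["cy"]+f*q[1]/q[2]])
E
python3 - <<'E'
from h import *
np.set_printoptions(precision=4,suppress=True)
im=cv2.imread("pics/top0.png"); c=optics.get_calibration("top")
hsv=cv2.cvtColor(im,cv2.COLOR_BGR2HSV)
print([hsv[y,x] for x,y in((240,218),(252,245),(225,180),(330,278),(438,248))])
cv2.imwrite("pics/crop_t.png",np.hstack([cv2.resize(im[140:300,170:290],None,fx=3.3,fy=3.3,interpolation=3),cv2.resize(im[220:310,300:475],(400,528),interpolation=3)]))
m=cv2.inRange(hsv,(12,60,120),(30,160,255)); m[:190]=0; m[290:]=0; m[:,:210]=0; m[:,280:]=0
cs=max(cv2.findContours(m,0,2)[0],key=cv2.contourArea)
q=cv2.approxPolyDP(cs,2.5,True)[:,0]
for p in q: print("board",p,onz(c,p,.014)[:2])
g=cv2.inRange(hsv,(90,10,90),(125,90,200)); g[:225]=0;g[310:]=0;g[:,:300]=0;g[:,470:]=0
cs=max(cv2.findContours(g,0,2)[0],key=cv2.contourArea)
for p in cv2.approxPolyDP(cs,3,True)[:,0]: print("press",p,onz(c,p,.016)[:2])
k=cv2.inRange(hsv,(0,0,0),(180,255,50)); k[:238]=0;k[265:]=0;k[:,:405]=0;k[:,432:]=0
cs=max(cv2.findContours(k,0,2)[0],key=cv2.contourArea); print("knob",cv2.minEnclosingCircle(cs),onz(c,cv2.minEnclosingCircle(cs)[0],.15)[:2])
E
```

```text
[array([ 21,  90, 236], dtype=uint8), array([ 20,  95, 225], dtype=uint8), array([ 15,  66, 154], dtype=uint8), array([ 98,  15, 185], dtype=uint8), array([102,  14, 181], dtype=uint8)]
board [210 190] [0.7007 0.2557]
board [210 208] [0.6533 0.2558]
board [220 205] [0.6602 0.2306]
board [229 235] [0.5816 0.2087]
board [241 235] [0.5805 0.1788]
board [254 279] [0.4685 0.1486]
board [265 278] [0.47   0.1216]
board [253 231] [0.5896 0.1487]
board [264 226] [0.6015 0.1209]
board [256 195] [0.6831 0.1393]
board [265 192] [0.6901 0.1163]
board [268 197] [0.6766 0.109 ]
board [271 190] [0.6949 0.1009]
press [459 236] [ 0.5569 -0.3647]
press [447 231] [ 0.5708 -0.3359]
press [444 237] [ 0.5558 -0.327 ]
press [438 233] [ 0.5666 -0.313 ]
press [310 263] [0.5028 0.0096]
press [317 302] [ 0.406  -0.0035]
press [453 271] [ 0.4694 -0.3414]
press [451 256] [ 0.5071 -0.34  ]
press [463 250] [ 0.5211 -0.3712]
knob ((416.72222900390625, 250.27777099609375), 7.478879928588867) [ 0.4993 -0.2268]
```

View pics/crop_t.png

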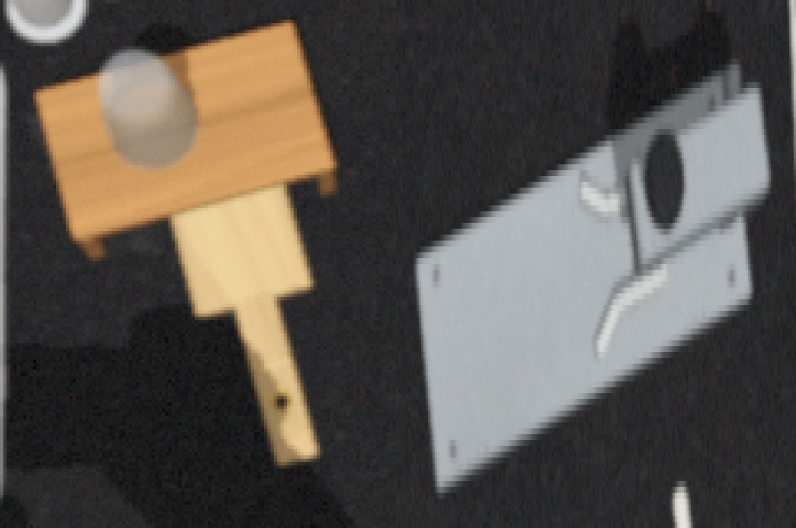

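The crop shows the hole at crop px (282,401) and the flared guides at about x 600. The sizes check out: nose to blade front is 126 mm, and the bed is 98 x 344 mm. Next comes a planning helper and the first approach.

```bash
cat >> h.py <<'E'
from scipy.spatial.transform import Rotation as Ro
P0=np.array([.499,-.2327]); PY=-79.3   # press origin, yaw
def press(x,y=0):
    a=np.radians(PY); return P0+x*np.array([np.cos(a),np.sin(a)])+y*np.array([-np.sin(a),np.cos(a)])
def plan(pos,yaw,n=None):
    "n identical rows (cm, rad) taking the tool to pos, yaw pointing down"
    s=ctrl.observe(); R=Ro.from_euler("xyz",s["ee_rot"],degrees=True)
    D=R.inv()*Ro.from_euler("xyz",[180,0,yaw],degrees=True); w=D.as_rotvec()
    p=R.inv().apply(np.array(pos)-s["ee_pos"])*100
    n=n or int(np.ceil(max(np.abs(p).max()/4.1,np.linalg.norm(p)/4.1,np.linalg.norm(w)/.124,1)))
    M=sum(Ro.from_rotvec(w/n*k).as_matrix() for k in range(n))
    v=np.linalg.solve(M,p)
    print("n",n,"shift",np.round(v,3),"turn",np.round(w/n,4),"| total",np.round(p,2),np.round(w,3)," t",round(s["time"],2))
def st():
    s=ctrl.observe(); print({k:np.round(s[k],4) for k in("time","ee_pos","ee_rot","wrist_force","grip_width","grip_force","q")})
E
python3 - <<'E'
from h import *
c=optics.get_calibration("top")
print("hole",onz(c,(255.5,261.5),.014)); 
for uv in((254,279),(265,278)): print("nose",onz(c,uv,.006))
s=ctrl.observe(); plan([.56,.157,.18],s["ee_rot"][2]); plan([.56,.157,.18],13)
plan([*s["ee_pos"][:2],s["ee_pos"][2]],13)
E
```

```text
hole [0.51201184 0.14402571 0.014     ]
nose [0.46972534 0.14926337 0.006     ]
nose [0.47118046 0.12206458 0.006     ]
n 14 shift [-3.354 -2.187  0.484] turn [-0.0001  0.     -0.    ] | total [-46.95 -30.62   6.8 ] [-0.002  0.    -0.   ]  t 0.1
n 21 shift [-2.858  2.126  0.321] turn [-0.000e+00  1.000e-04  1.218e-01] | total [-46.95 -30.62   6.8 ] [-0.000e+00  2.000e-03  2.557e+00]  t 0.1
n 21 shift [ 0. -0.  0.] turn [-0.000e+00  1.000e-04  1.218e-01] | total [0. 0. 0.] [-0.000e+00  2.000e-03  2.557e+00]  t 0.1
```

play_rows --pt "-3.35 -2.19 0.3 0 0 0 -1" --pt "-3.35 -2.19 0.3 0 0 0 -1" --pt "-3.35 -2.19 0.3 0 0 0 -1" --pt "-3.35 -2.19 0.3 0 0 0 -1" --pt "-3.35 -2.19 0.3 0 0 0 -1" --pt "-3.35 -2.19 0.3 0 0 0 -1" --pt "-3.35 -2.19 0.5 0 0 0 -1" --pt "-3.35 -2.19 0.5 0 0 0 -1" --pt "-3.35 -2.19 0.5 0 0 0 -1" --pt "-3.35 -2.19 0.5 0 0 0 -1" --pt "-3.35 -2.19 0.5 0 0 0 -1" --pt "-3.35 -2.19 0.5 0 0 0 -1"

```text
time: 1.1
ee_pos: [0.5128, 0.2201, 0.1999]
ee_rot: [-180.0, -0.0, 159.5]
wrist_force: [1.6, 0.7, -0.5]
grip_width: 0.0852
grip_force: 0.0
```

play_rows --pt "0 0 0 0 0 0.122 -1" --pt "0 0 0 0 0 0.122 -1" --pt "0 0 0 0 0 0.122 -1" --pt "0 0 0 0 0 0.122 -1" --pt "0 0 0 0 0 0.122 -1" --pt "0 0 0 0 0 0.122 -1" --pt "0 0 0 0 0 0.122 -1" --pt "0 0 0 0 0 0.122 -1" --pt "0 0 0 0 0 0.122 -1" --pt "0 0 0 0 0 0.122 -1" --pt "0 0 0 0 0 0.122 -1" --pt "0 0 0 0 0 0.122 -1"

```text
time: 2.1
ee_pos: [0.5119, 0.2218, 0.2]
ee_rot: [-180.0, 0.0, 75.3]
wrist_force: [-0.3, -0.7, 0.0]
grip_width: 0.0857
grip_force: 0.0
```

```bash
python3 - <<'E'
from h import *
st(); plan([.562,.158,.10],13)
E
```

```text
{'time': np.float64(2.1), 'ee_pos': array([0.5119, 0.2218, 0.2   ]), 'ee_rot': array([-1.799736e+02,  2.400000e-02,  7.527640e+01]), 'wrist_force': array([-0.2873, -0.6594,  0.0405]), 'grip_width': np.float64(0.0857), 'grip_force': np.float64(0.0), 'q': array([-47.7003,  22.1292,  26.0577, 108.8621, -12.1623,  51.7399,
       -30.4477])}
n 9 shift [-0.155  0.935  1.111] turn [-0.000e+00  1.000e-04  1.208e-01] | total [-4.9   6.48 10.  ] [-0.000e+00  1.000e-03  1.087e+00]  t 2.1
```

play_rows --pt "-0.155 0.935 1.11 0 0 0.121 -1" --pt "-0.155 0.935 1.11 0 0 0.121 -1" --pt "-0.155 0.935 1.11 0 0 0.121 -1" --pt "-0.155 0.935 1.11 0 0 0.121 -1" --pt "-0.155 0.935 1.11 0 0 0.121 -1" --pt "-0.155 0.935 1.11 0 0 0.121 -1" --pt "-0.155 0.935 1.11 0 0 0.121 -1" --pt "-0.155 0.935 1.11 0 0 0.121 -1" --pt "-0.155 0.935 1.11 0 0 0.121 -1" --pt "0 0 0 0 0 0 -1"

```text
time: 2.93
ee_pos: [0.5615, 0.1557, 0.0982]
ee_rot: [179.8, 0.2, 12.9]
wrist_force: [0.6, 0.1, -0.2]
grip_width: 0.0852
grip_force: 0.0
```

```bash
python3 - <<'E'
from h import *
st(); c=optics.get_calibration("wrist"); im=optics.grab_frame("wrist"); cv2.imwrite("pics/w1.png",im[:,:,::-1])
plan([.562,.158,.021],13)
hsv=cv2.cvtColor(im,cv2.COLOR_RGB2HSV)
print(proj(c,np.array([.512,.144,.014])),proj(c,np.array([.562,.158,.014])),proj(c,np.array([.4705,.1357,.006])))
E
```

```text
{'time': np.float64(2.9333), 'ee_pos': array([0.5615, 0.1557, 0.0982]), 'ee_rot': array([179.8489,   0.2384,  12.9036]), 'wrist_force': array([ 0.6426,  0.0774, -0.2121]), 'grip_width': np.float64(0.0852), 'grip_force': np.float64(0.0), 'q': array([-46.522 ,  35.8661,  36.8924, 109.2106, -29.6078,  45.0086,
       -70.3267])}
n 2 shift [ 0.029 -0.046  3.909] turn [0.0008 0.0015 0.0022] | total [ 0.06 -0.1   7.82] [0.002 0.003 0.004]  t 2.98
[317.23839716 325.49284144] [313.37498027 253.59194944] [315.50532545 369.76136681]
```

View pics/w1.png

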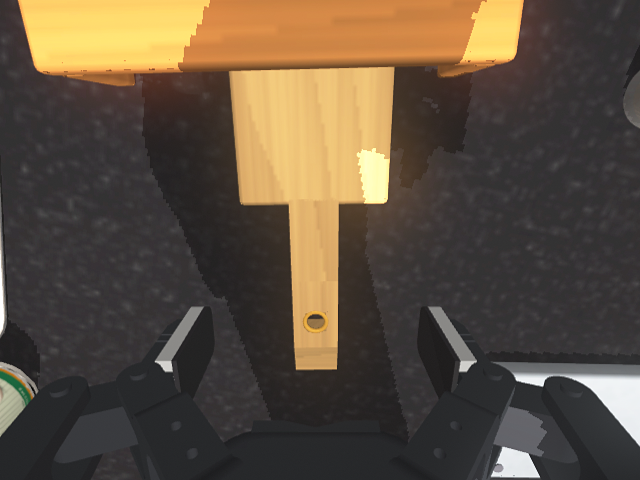

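The wrist view shows the handle centred between the fingers, hole at (315,321) and nose at y 370, matching the predictions within 4 px. I'll go down and grip.

play_rows --pt "0 -0.1 2.6 0 0 0 -1" --pt "0 0 2.6 0 0 0 -1" --pt "0 0 2.0 0 0 0 -1" --pt "0 0 0.5 0 0 0 -1" --pt "0 0 0 0 0 0 0.3" --pt "0 0 0 0 0 0 0.8" --pt "0 0 0 0 0 0 1" --pt "0 0 0 0 0 0 1" --pt "0 0 0 0 0 0 1" --pt "0 0 0 0 0 0 1" --newtons 80

```text
time: 3.82
ee_pos: [0.5634, 0.1595, 0.0252]
ee_rot: [-180.0, -0.1, 13.2]
wrist_force: [-1.5, 0.4, 7.8]
grip_width: 0.0271
grip_force: 78.5
```

```bash
python3 - <<'E'
from h import *
st(); print(ctrl.finger_overhang)
E
```

```text
{'time': np.float64(3.8167), 'ee_pos': array([0.5634, 0.1595, 0.0252]), 'ee_rot': array([-1.799538e+02, -1.338000e-01,  1.321810e+01]), 'wrist_force': array([-1.4957,  0.4448,  7.7687]), 'grip_width': np.float64(0.0271), 'grip_force': np.float64(78.4531), 'q': array([-42.7987,  42.0987,  31.5924, 109.7555, -34.9577,  37.8746,
       -66.2111])}
0.017
```

play_rows --pt "0 0 -0.3 0 0 0 1" --pt "-0.5 0 0 0 0 0 1" --pt "-1.2 0 0 0 0 0 1" --pt "-1.5 0 0 0 0 0 1" --pt "-1.5 0 0 0 0 0 1" --pt "-1.5 0 0 0 0 0 1" --pt "-1.5 0 0 0 0 0 1" --pt "-1.5 0 0 0 0 0 1" --pt "-1.5 0 0 0 0 0 1" --pt "-1.5 0 0 0 0 0 1" --pt "-0.6 0 0 0 0 0 1" --pt "0 0 0 0 0 0 1" --newtons 80

```text
time: 4.82
ee_pos: [0.436, 0.1297, 0.0264]
ee_rot: [-180.0, 0.1, 13.2]
wrist_force: [-0.3, -0.0, -1.6]
grip_width: 0.0269
grip_force: 79.0
```

```bash
python3 - <<'E'
from h import *
st(); im=optics.grab_frame("top"); cv2.imwrite("pics/t2.png",cv2.resize(im[140:320,130:370,::-1],None,fx=3,fy=3,interpolation=3))
t=press(-.137); print(t)
s=ctrl.observe(); plan([*s["ee_pos"][:2],.10],s["ee_rot"][2]); plan([*t,.10],100.7)
E
```

```text
{'time': np.float64(4.8167), 'ee_pos': array([0.436 , 0.1297, 0.0264]), 'ee_rot': array([-1.799655e+02,  1.100000e-01,  1.321940e+01]), 'wrist_force': array([-0.2648, -0.0253, -1.5641]), 'grip_width': np.float64(0.0269), 'grip_force': np.float64(79.012), 'q': array([-45.4877,  33.5282,  29.9758, 127.3245, -36.472 ,  27.7482,
       -63.3662])}
[ 0.47356367 -0.09808205]
n 2 shift [-0.000e+00 -1.000e-03 -3.672e+00] turn [-0.0002  0.0001 -0.    ] | total [-0.   -0.   -7.34] [-0.  0. -0.]  t 4.87
n 13 shift [-1.377  1.396 -0.565] turn [-0.     -0.     -0.1174] | total [-1.71 23.03 -7.35] [-0.    -0.    -1.527]  t 4.87
```

View pics/t2.png

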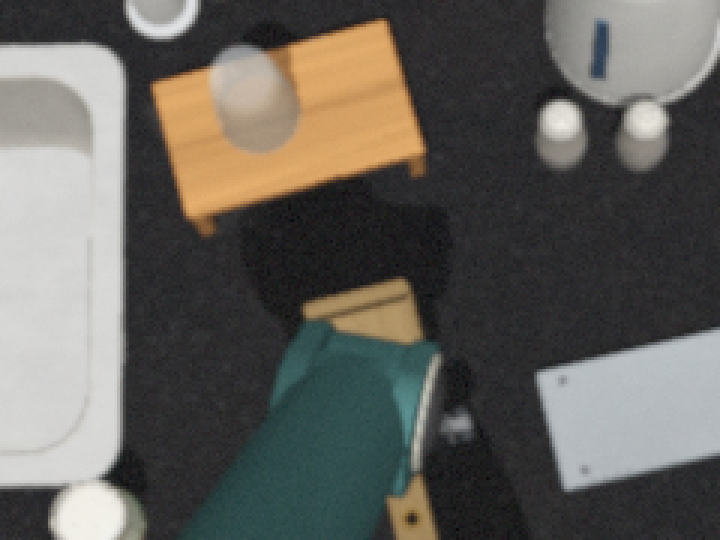

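The board is clear of the shelf, with the rail edge at about (355,300) and the hole at (412,519) in the crop. I'll check the hole against the tool, then lift and carry.

```bash
python3 - <<'E'
from h import *
c=optics.get_calibration("top"); s=ctrl.observe()
h=onz(c,(130+412/3,140+519/3),.016); a=np.radians(s["ee_rot"][2]+180); u=np.array([np.cos(a),np.sin(a)])
d=h[:2]-s["ee_pos"][:2]; print("hole",h,"along",d@u,"across",d@np.array([-u[1],u[0]]))
g=.135-d@u; print("grasp at board x",g)
t=press(-.222+g); plan([*t,.095],s["ee_rot"][2])
E
```

```text
hole [0.38404363 0.11782559 0.016     ] along 0.05484200050102381 across -0.00028330739803685695
grasp at board x 0.0801579994989762
n 6 shift [-0.281  3.759 -1.142] turn [-0.0001  0.     -0.    ] | total [-1.69 22.55 -6.85] [-0.  0. -0.]  t 4.87
```

play_rows --pt "0 0 -1.5 0 0 0 1" --pt "0 0 -2.5 0 0 0 1" --pt "0 1.5 -1.85 0 0 0 1" --pt "-0.25 3.0 -1.0 0 0 0 1" --pt "-0.25 3.2 0 0 0 0 1" --pt "-0.25 3.2 0 0 0 0 1" --pt "-0.25 3.2 0 0 0 0 1" --pt "-0.25 3.2 0 0 0 0 1" --pt "-0.25 3.0 0 0 0 0 1" --pt "-0.2 2.25 0 0 0 0 1"

```text
time: 5.7
ee_pos: [0.4741, -0.0966, 0.0953]
ee_rot: [179.9, -0.1, 13.1]
wrist_force: [0.4, 0.6, -2.1]
grip_width: 0.0267
grip_force: 79.3
```

play_rows --pt "0 0 0 0 0 -0.117 1" --pt "0 0 0 0 0 -0.117 1" --pt "0 0 0 0 0 -0.117 1" --pt "0 0 0 0 0 -0.117 1" --pt "0 0 0 0 0 -0.117 1" --pt "0 0 0 0 0 -0.117 1" --pt "0 0 0 0 0 -0.117 1" --pt "0 0 0 0 0 -0.117 1" --pt "0 0 0 0 0 -0.117 1" --pt "0 0 0 0 0 -0.117 1" --pt "0 0 0 0 0 -0.117 1" --pt "0 0 0 0 0 -0.117 1"

```text
time: 6.7
ee_pos: [0.474, -0.0939, 0.095]
ee_rot: [179.9, 0.0, 94.0]
wrist_force: [-0.6, -0.2, -2.3]
grip_width: 0.027
grip_force: 79.4
```

```bash
python3 - <<'E'
from h import *
st(); plan([*press(-.142),.095],100.7)
for n in("wrist","top"):
    im=optics.grab_frame(n)[:,:,::-1]; cv2.imwrite(f"pics/{n}3.png",im)
im=cv2.imread("pics/top3.png"); w=cv2.imread("pics/wrist3.png")
cv2.imwrite("pics/c3.png",np.hstack([cv2.resize(im[200:320,260:480],(440,240),interpolation=3)[:240],cv2.resize(w,(320,240))]))
E
```

```text
{'time': np.float64(6.7), 'ee_pos': array([ 0.474 , -0.0939,  0.095 ]), 'ee_rot': array([1.799367e+02, 4.520000e-02, 9.397930e+01]), 'wrist_force': array([-0.6494, -0.2325, -2.2865]), 'grip_width': np.float64(0.027), 'grip_force': np.float64(79.3724), 'q': array([ -6.9678,  24.7127,  17.0407, 122.1428, -12.3853,  34.6635,
        22.8002])}
n 1 shift [ 0.083 -0.126  0.001] turn [ 0.0011  0.0009 -0.1173] | total [ 0.08 -0.13  0.  ] [ 0.001  0.001 -0.117]  t 6.7
```

View pics/c3.png

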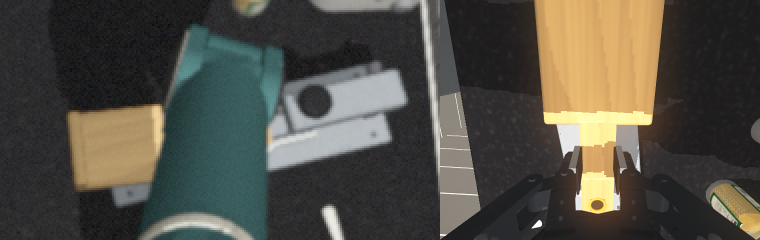

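play_rows --pt "0.08 -0.13 0 0 0 -0.117 1" --pt "0 0 1.5 0 0 0 1" --pt "0 0 2.0 0 0 0 1" --pt "0 0 1.0 0 0 0 1" --pt "0 0 0.4 0 0 0 1" --pt "0 0 0 0 0 0 1"

```text
time: 7.3
ee_pos: [0.4711, -0.0928, 0.045]
ee_rot: [-179.9, -0.0, 100.3]
wrist_force: [-0.5, 0.4, -2.2]
grip_width: 0.0269
grip_force: 79.3
```

play_rows --pt "0 0 0.2 0 0 0 1" --pt "0 0 0.15 0 0 0 1" --pt "0 0 0 0 0 0 1"

```text
time: 7.55
ee_pos: [0.472, -0.0928, 0.0428]
ee_rot: [179.9, 0.0, 100.3]
wrist_force: [0.7, -0.2, -1.7]
grip_width: 0.0269
grip_force: 79.4
```

play_rows --pt "0 0 0.15 0 0 0 1" --pt "0 0 0.1 0 0 0 1" --pt "0 0 0 0 0 0 1"

```text
time: 7.8
ee_pos: [0.4722, -0.0929, 0.0411]
ee_rot: [179.9, 0.0, 100.3]
wrist_force: [-2.3, 0.2, 8.4]
grip_width: 0.0269
grip_force: 80.7
```

```bash
python3 - <<'E'
from h import *
st(); im=optics.grab_frame("top")[:,:,::-1]; cv2.imwrite("pics/top4.png",im)
E
```

```text
{'time': np.float64(7.8), 'ee_pos': array([ 0.4722, -0.0929,  0.0411]), 'ee_rot': array([1.799162e+02, 4.000000e-04, 1.003449e+02]), 'wrist_force': array([-2.3382,  0.1803,  8.3744]), 'grip_width': np.float64(0.0269), 'grip_force': np.float64(80.6642), 'q': array([ -3.4261,  30.4755,  12.7877, 123.0399, -14.0137,  27.7364,
        30.4346])}
```

play_rows --pt "0 0 0 0 0 0 0.3" --pt "0 0 0 0 0 0 -0.3" --pt "0 0 0 0 0 0 -1" --pt "0 0 0 0 0 0 -1" --pt "0 0 0 0 0 0 -1" --pt "0 0 -1.5 0 0 0 -1" --pt "0 0 -3 0 0 0 -1" --pt "0 0 -3.5 0 0 0 -1" --pt "0 0 -3 0 0 0 -1"

```text
time: 8.6
ee_pos: [0.4713, -0.0928, 0.1512]
ee_rot: [-180.0, 0.0, 100.4]
wrist_force: [1.2, -0.5, 0.4]
grip_width: 0.0856
grip_force: 0.0
```

```bash
python3 - <<'E'
from h import *
st(); r=press(-.2702); print(r)
plan([*r,.15],10.7); plan([*r,.15],ctrl.observe()["ee_rot"][2])
E
```

```text
{'time': np.float64(8.6), 'ee_pos': array([ 0.4713, -0.0928,  0.1512]), 'ee_rot': array([-1.799667e+02,  5.700000e-03,  1.003513e+02]), 'wrist_force': array([ 1.1735, -0.4981,  0.3526]), 'grip_width': np.float64(0.0856), 'grip_force': np.float64(0.0), 'q': array([ -7.9308,  18.6053,  17.7385, 120.7623,  -8.362 ,  41.7937,
        25.5428])}
[0.44883288 0.03280198]
n 13 shift [ 0.82  -0.716  0.01 ] turn [-0.      0.      0.1204] | total [12.76  0.05  0.12] [-0.000e+00  1.000e-03  1.565e+00]  t 8.6
n 4 shift [3.19  0.013 0.031] turn [-0.0001  0.     -0.    ] | total [12.76  0.05  0.12] [-0.001  0.    -0.   ]  t 8.6
```

play_rows --pt "3.19 0 0 0 0 0 -1" --pt "3.19 0 0 0 0 0 -1" --pt "3.19 0 0 0 0 0 -1" --pt "3.19 0 0 0 0 0.12 -1" --pt "0 0 0 0 0 0.12 -1" --pt "0 0 0 0 0 0.12 -1" --pt "0 0 0 0 0 0.12 -1" --pt "0 0 0 0 0 0.12 -1" --pt "0 0 0 0 0 0.12 -1" --pt "0 0 0 0 0 0.12 -1" --pt "0 0 0 0 0 0.12 -1" --pt "0 0 0 0 0 0.12 -1"

```text
time: 9.6
ee_pos: [0.4486, 0.0321, 0.1498]
ee_rot: [-180.0, 0.0, 38.3]
wrist_force: [-0.8, 0.2, 0.0]
grip_width: 0.0855
grip_force: 0.0
```

play_rows --pt "0 0 0 0 0 0.12 -1" --pt "0 0 0 0 0 0.12 -1" --pt "0 0 0 0 0 0.12 -1" --pt "0 0 0 0 0 0.12 -1" --pt "0 0 0 0 0 0 -1"

```text
time: 10.02
ee_pos: [0.4486, 0.0321, 0.1498]
ee_rot: [180.0, 0.0, 11.0]
wrist_force: [1.0, -0.1, -0.1]
grip_width: 0.0855
grip_force: 0.0
```

```bash
python3 - <<'E'
from h import *
st(); plan([*press(-.2702),.15],10.7)
c=optics.get_calibration("wrist"); np.save("w5.npy",c,allow_pickle=True)
w=optics.grab_frame("wrist")[:,:,::-1]; cv2.imwrite("pics/wrist5.png",w)
t=optics.grab_frame("top")[:,:,::-1]; cv2.imwrite("pics/top5.png",t)
cv2.imwrite("pics/c5.png",np.vstack([cv2.resize(w,(480,360)),cv2.resize(t[220:310,280:480],(480,216),interpolation=3)]))
print("rail pred px wrist",proj(c,np.array([*press(-.2702),.054])))
E
```

```text
{'time': np.float64(10.0167), 'ee_pos': array([0.4486, 0.0321, 0.1498]), 'ee_rot': array([1.799837e+02, 1.550000e-02, 1.099370e+01]), 'wrist_force': array([ 1.0169, -0.1165, -0.125 ]), 'grip_width': np.float64(0.0855), 'grip_force': np.float64(0.0), 'q': array([-37.5851,  17.4535,  34.0846, 125.5198, -14.8601,  40.8604,
       -72.3996])}
n 1 shift [ 0.039 -0.065 -0.022] turn [0.0003 0.0003 0.0051] | total [ 0.04 -0.07 -0.02] [0.    0.    0.005]  t 10.02
rail pred px wrist [316.01248594 248.74710458]
```

View pics/c5.png

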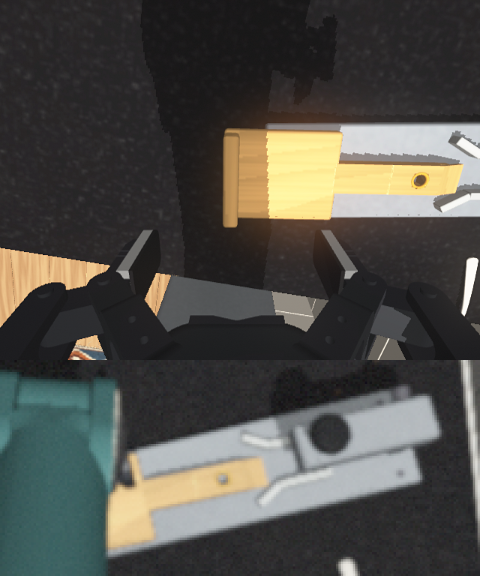

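The board lies flat on the bed, with the rail at wrist px (308,237) and the hole at (560,240), and the nose is just inside the flare. Next I'll measure its alignment against the guides from these two frames.

```bash
python3 - <<'E'
from h import *
np.set_printoptions(precision=4,suppress=True)
c=np.load("w5.npy",allow_pickle=True).item(); im=cv2.imread("pics/wrist5.png"); hsv=cv2.cvtColor(im,cv2.COLOR_BGR2HSV)
a=np.radians(PY);U=np.array([np.cos(a),np.sin(a)]);V=np.array([-U[1],U[0]])
def pr(p): d=p[:2]-P0; return np.array([d@U,d@V])*1000
m=cv2.inRange(hsv,(10,70,90),(35,255,255)); m[:160]=0;m[305:]=0;m[:,:290]=0
# handle edges per column
for x in (475,500,525,590,600,610):
    r=np.where(m[:,x])[0]; print("handle col",x,r.min(),r.max(),pr(onz(c,(x,r.min()),.03)),pr(onz(c,(x,r.max()),.03)))
for x in (380,420):
    r=np.where(m[:,x])[0]; print("blade",x,r.min(),r.max(),pr(onz(c,(x,r.min()),.03)),pr(onz(c,(x,r.max()),.03)))
for y in (200,240,280):
    q=np.where(m[y])[0]; print("rail left row",y,q.min(),pr(onz(c,(q.min(),y),.054)))
print("hole",pr(onz(c,(560,241),.03)))
g=cv2.inRange(hsv,(0,0,225),(180,25,255)); g[:150]=0; g[300:]=0; g[:,:570]=0
n,l,s,ce=cv2.connectedComponentsWithStats(g)
for i in range(1,n):
    if s[i,4]>60:
        print("white",s[i]); 
        for x in range(s[i,0],s[i,0]+s[i,2],12):
            r=np.where(l[:,x]==i)[0]; print(x,r.min(),r.max(),pr(onz(c,(x,r.min()),.028)),pr(onz(c,(x,r.max()),.028)))
b=cv2.inRange(hsv,(90,8,90),(125,90,235))
for x in (460,520,580): 
    r=np.where(b[150:310,x])[0]+150; print("bed",x,r.min(),r.max(),pr(onz(c,(x,r.min()),.016)),pr(onz(c,(x,r.max()),.016)))
cv2.imwrite("pics/z5.png",cv2.resize(im[150:310,440:640],None,fx=4,fy=3.7,interpolation=3))
E
```

```text
handle col 475 214 257 [-157.6522   18.0283] [-152.9245  -14.5796]
handle col 500 215 258 [-139.831    17.3827] [-134.3764  -15.2796]
handle col 525 216 258 [-121.98     16.7361] [-115.9456  -15.1898]
handle col 590 217 259 [-75.7168  16.2231] [-67.844 -15.747]
handle col 600 219 258 [-68.2481  14.7898] [-60.6701 -14.9204]
handle col 610 218 245 [-61.3348  15.5577] [-55.9783  -4.742 ]
blade 380 172 294 [-226.7438   47.2168] [-221.0748  -45.1916]
blade 420 173 299 [-199.3831   46.6655] [-190.1169  -49.297 ]
rail left row 200 298 [-281.7373   32.6621]
rail left row 240 297 [-282.6805    6.0284]
rail left row 280 297 [-283.0164  -22.6558]
hole [-93.0532  -1.8452]
white [609 184  31  28 370]
609 191 191 [-65.468   34.5136] [-65.468   34.5136]
621 187 199 [-57.8518  37.3601] [-55.5314  28.8778]
633 195 207 [-47.897   31.7647] [-45.4525  23.1613]
white [588 258  52  26 439]
588 276 279 [-64.307  -30.3195] [-63.7009 -32.7988]
600 270 278 [-56.4926 -25.3591] [-54.8176 -31.9259]
612 265 272 [-48.5535 -21.2616] [-47.0433 -26.947 ]
624 259 267 [-40.9106 -16.4047] [-39.1347 -22.8342]
636 258 265 [-32.2182 -15.5644] [-30.6095 -21.1737]Traceback (most recent call last):
  File "<stdin>", line 24, in <module>
    return umr_minimum(a, axis, None, out, keepdims, initial, where)
ValueError: zero-size array to reduction operation minimum which has no identity
```

```bash
python3 - <<'E'
from h import *
np.set_printoptions(precision=1,suppress=True)
c=np.load("w5.npy",allow_pickle=True).item(); im=cv2.imread("pics/wrist5.png")
a=np.radians(PY);U=np.array([np.cos(a),np.sin(a)]);V=np.array([-U[1],U[0]])
def pr(p): d=p[:2]-P0; return np.array([d@U,d@V])*1000
cv2.imwrite("pics/z5.png",cv2.resize(im[150:310,440:640],None,fx=4,fy=3.7,interpolation=3))
v=im.astype(int).sum(2); A=[];B=[]
for x in range(475,636,8):
    up=np.argmax(np.diff(v[150:185,x])); dn=np.argmin(np.diff(v[275:305,x]))
    A.append(pr(onz(c,(x,150.5+up),.016)));B.append(pr(onz(c,(x,275.5+dn),.016)))
A=np.array(A);B=np.array(B)
for E in(A,B):
    k=np.polyfit(E[:,0],E[:,1],1); print("edge slope deg",np.degrees(np.arctan(k[0])),"y at -130",np.polyval(k,-130),"y at 0",np.polyval(k,0),"res",np.abs(E[:,1]-np.polyval(k,E[:,0])).max())
E
```

```text
edge slope deg 0.20338573953602682 y at -130 51.474632023589294 y at 0 51.93610156672136 res 1.1015291932146951
edge slope deg 0.4804096715910197 y at -130 -47.25775678843946 y at 0 -46.16771627509103 res 0.6063402841448706
```

View pics/z5.png

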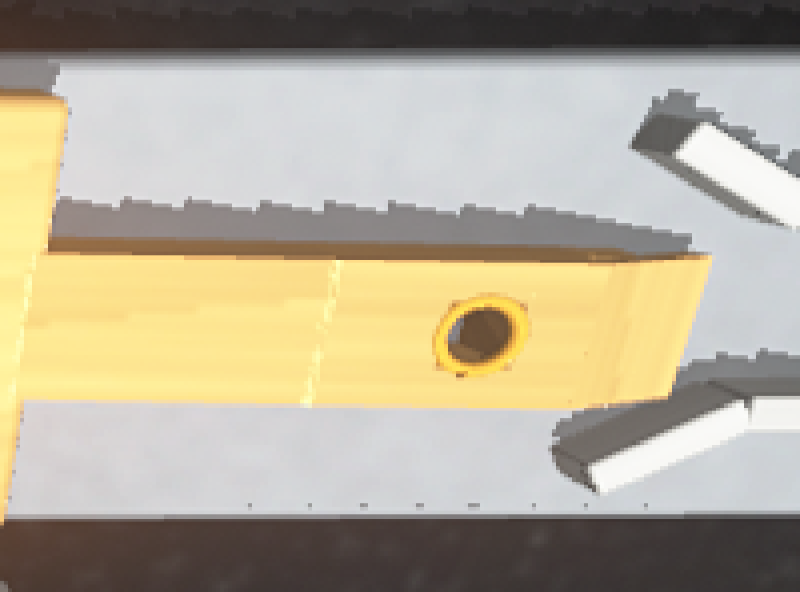

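The zoom shows the nose just inside the flare, about 4 mm towards the lower guide and yawed about 1.2° against the bed. Gripping the rail at the press's yaw should square it up.

```bash
python3 - <<'E'
from h import *
plan([*press(-.2757,.0025),.052],11.05)
E
```

```text
n 3 shift [ 0.097 -0.2    3.261] turn [0.     0.0001 0.0019] | total [ 0.29 -0.6   9.78] [0.    0.    0.006]  t 10.12
```

play_rows --pt "0.2 -0.4 2.5 0 0 0 -1" --pt "0.1 -0.2 3.0 0 0 0 -1" --pt "0 0 2.8 0 0 0 -1" --pt "0 0 1.4 0 0 0 -1" --pt "0 0 0 0 0 0 -1"

```text
time: 10.53
ee_pos: [0.4484, 0.0382, 0.0503]
ee_rot: [180.0, 0.3, 11.3]
wrist_force: [-0.4, -0.8, -0.3]
grip_width: 0.0856
grip_force: 0.0
```

play_rows --pt "0 0 0 0 0 0 0" --pt "0 0 0 0 0 0 0.6" --pt "0 0 0 0 0 0 1" --pt "0 0 0 0 0 0 1" --pt "0 0 0 0 0 0 1" --pt "0 0 0 0 0 0 1" --pt "0 0 0 0 0 0 1" --newtons 70

```text
time: 11.12
ee_pos: [0.4508, 0.0387, 0.0536]
ee_rot: [-180.0, -0.1, 11.2]
wrist_force: [-1.4, -0.9, 9.1]
grip_width: 0.0126
grip_force: 71.8
```

```bash
python3 - <<'E'
from h import *
np.set_printoptions(precision=1,suppress=True)
st()
a=np.radians(PY);U=np.array([np.cos(a),np.sin(a)]);V=np.array([-U[1],U[0]])
def pr(p): d=p[:2]-P0; return np.array([d@U,d@V])*1000
print("tcp press",pr(ctrl.observe()["ee_pos"]))
c=optics.get_calibration("wrist"); np.save("w6.npy",c,allow_pickle=True)
im=optics.grab_frame("wrist")[:,:,::-1]; cv2.imwrite("pics/wrist6.png",im)
for q in((-95,0,.03),(-48,0,.02),(-60,29,.028),(-60,-29,.028)): print(proj(c,np.array([*press(q[0]/1e3,q[1]/1e3),q[2]])))
E
```

```text
{'time': np.float64(11.1167), 'ee_pos': array([0.5, 0. , 0.1]), 'ee_rot': array([-180. ,   -0.1,   11.2]), 'wrist_force': array([-1.4, -0.9,  9.1]), 'grip_width': np.float64(0.0126), 'grip_force': np.float64(71.845), 'q': array([-30.7,  28.7,  25.9, 127.3, -25.8,  28.9, -63.5])}
tcp press [-275.6    3. ]
[700.7 310.7]
[774.4 301.3]
[795.8 252.1]
[746.3 360.5]
```

play_rows --pt "-0.15 0 -0.15 0 0 0 1" --pt "0 0.3 0 0 0 0 1" --pt "0 0.4 0 0 0 0 1" --pt "0 0.4 0 0 0 0 1" --pt "0 0.4 0 0 0 0 1" --pt "0 0 0 0 0 0 1"

```text
time: 11.67
ee_pos: [0.4523, 0.0224, 0.0544]
ee_rot: [180.0, -0.0, 11.1]
wrist_force: [0.4, -0.5, -1.3]
grip_width: 0.0123
grip_force: 70.4
```

play_rows --pt "0 0.4 0 0 0 0 1" --pt "0 0.4 0 0 0 0 1" --pt "0 0.4 0 0 0 0 1" --pt "0 0.3 0 0 0 0 1" --pt "0 0 0 0 0 0 1"

```text
time: 12.08
ee_pos: [0.4551, 0.0079, 0.0545]
ee_rot: [180.0, -0.0, 11.1]
wrist_force: [0.3, 0.3, -2.4]
grip_width: 0.0121
grip_force: 70.4
```

play_rows --pt "0 0 0.08 0 0 0 1" --pt "0 0.4 0 0 0 0 1" --pt "0 0.4 0 0 0 0 1" --pt "0 0.4 0 0 0 0 1" --pt "0 0.4 0 0 0 0 1" --pt "0 0.4 0 0 0 0 1" --pt "0 0 0 0 0 0 1"

```text
time: 12.67
ee_pos: [0.4592, -0.0113, 0.0539]
ee_rot: [180.0, -0.1, 11.1]
wrist_force: [-0.6, 1.2, 6.5]
grip_width: 0.0126
grip_force: 71.5
```

play_rows --pt "0 0.4 0 0 0 0 1" --pt "0 0.4 0 0 0 0 1" --pt "0 0.4 0 0 0 0 1" --pt "0 0.4 0 0 0 0 1" --pt "0 0.4 0 0 0 0 1" --pt "0 0 0 0 0 0 1" --pt "0 0 0 0 0 0 1"

```text
time: 13.25
ee_pos: [0.4628, -0.0297, 0.0539]
ee_rot: [-179.9, -0.0, 11.2]
wrist_force: [-1.5, 5.0, 6.8]
grip_width: 0.0125
grip_force: 71.6
```

```bash
python3 - <<'E'
from h import *
np.set_printoptions(precision=2,suppress=True)
st(); a=np.radians(PY);U=np.array([np.cos(a),np.sin(a)])
print("tcp press x",1000*(ctrl.observe()["ee_pos"][:2]-P0)@U, ctrl.observe()["moment"])
# knob near-term estimate from the earlier top frame with finer mask
c=optics.get_calibration("top"); im=optics.grab_frame("top")[:,:,::-1]; cv2.imwrite("pics/top7.png",im)
E
```

```text
{'time': np.float64(13.25), 'ee_pos': array([ 0.46, -0.03,  0.05]), 'ee_rot': array([-179.93,   -0.03,   11.18]), 'wrist_force': array([-1.47,  4.97,  6.75]), 'grip_width': np.float64(0.0125), 'grip_force': np.float64(71.6453), 'q': array([-21.64,  29.39,  25.62, 125.81, -25.51,  29.72, -55.28])}
tcp press x -206.22322756139738 [1.01 0.2  0.04]
```

play_rows --pt "0 0.2 -0.03 0 0 0 1" --pt "0 0.2 0 0 0 0 1" --pt "0 0.2 0 0 0 0 1" --pt "0 0.2 0 0 0 0 1" --pt "0 0 0 0 0 0 1"

```text
time: 13.72
ee_pos: [0.4642, -0.0384, 0.0539]
ee_rot: [-180.0, -0.0, 11.2]
wrist_force: [-0.6, 3.4, 3.9]
grip_width: 0.0123
grip_force: 71.2
```

play_rows --pt "0 0.1 0 0 0 0 1" --pt "0 0.1 0 0 0 0 1" --pt "0 0.1 0 0 0 0 1" --pt "0 0 0 0 0 0 1"

```text
time: 14.05
ee_pos: [0.4647, -0.041, 0.0539]
ee_rot: [-180.0, 0.0, 11.2]
wrist_force: [-0.8, 4.6, 4.3]
grip_width: 0.0121
grip_force: 71.3
```

play_rows --pt "0 0.1 0 0 0 0 1" --pt "0 0.1 0 0 0 0 1" --pt "0 0.1 0 0 0 0 1" --pt "0 0 0 0 0 0 1"

```text
time: 14.38
ee_pos: [0.4653, -0.0442, 0.0539]
ee_rot: [180.0, -0.0, 11.2]
wrist_force: [-0.4, 3.4, 3.9]
grip_width: 0.0123
grip_force: 71.2
```

play_rows --pt "0 0.1 0 0 0 0 1" --pt "0 0.1 0 0 0 0 1" --pt "0 0.1 0 0 0 0 1" --pt "0 0 0 0 0 0 1"

```text
time: 14.72
ee_pos: [0.466, -0.0476, 0.0539]
ee_rot: [180.0, -0.0, 11.1]
wrist_force: [-0.6, 2.1, 3.8]
grip_width: 0.0123
grip_force: 71.2
```

play_rows --pt "0 0.1 0 0 0 0 1" --pt "0 0.1 0 0 0 0 1" --pt "0 0.1 0 0 0 0 1" --pt "0 0 0 0 0 0 1"

```text
time: 15.05
ee_pos: [0.4665, -0.0504, 0.0539]
ee_rot: [180.0, -0.0, 11.1]
wrist_force: [-0.3, 2.7, 3.9]
grip_width: 0.0124
grip_force: 71.3
```

play_rows --pt "0 0.1 0 0 0 0 1" --pt "0 0.1 0 0 0 0 1" --pt "0 0 0 0 0 0 1"

```text
time: 15.3
ee_pos: [0.4669, -0.0522, 0.0539]
ee_rot: [180.0, -0.0, 11.1]
wrist_force: [-0.3, 2.7, 4.9]
grip_width: 0.0125
grip_force: 71.3
```

play_rows --pt "0 0.1 0 0 0 0 1" --pt "0 0.1 0 0 0 0 1" --pt "0 0 0 0 0 0 1"

```text
time: 15.55
ee_pos: [0.467, -0.0529, 0.0539]
ee_rot: [-179.9, 0.0, 11.2]
wrist_force: [-0.3, 6.1, 6.5]
grip_width: 0.0124
grip_force: 71.5
```

play_rows --pt "0 0.1 0 0 0 0 1" --pt "0 0 0 0 0 0 1"

```text
time: 15.72
ee_pos: [0.467, -0.0531, 0.0539]
ee_rot: [-179.8, 0.1, 11.2]
wrist_force: [-1.8, 8.7, 8.0]
grip_width: 0.012
grip_force: 71.7
```

play_rows --pt "0 -0.2 0 0 0 0 1" --pt "0 -0.2 0 0 0 0 1" --pt "0 -0.1 0 0 0 0 1" --pt "0 0 0 0 0 0 1"

```text
time: 16.05
ee_pos: [0.4668, -0.0513, 0.0539]
ee_rot: [179.9, -0.0, 11.1]
wrist_force: [0.8, -1.2, 1.7]
grip_width: 0.0123
grip_force: 71.0
```

play_rows --pt "0 -0.1 0 0 0 0 1" --pt "0 0 0 0 0 0 0.7" --pt "0 0 0 0 0 0 0.3" --pt "0 0 0 0 0 0 -0.3" --pt "0 0 0 0 0 0 -1" --pt "0 0 0 0 0 0 -1" --pt "0 0 -1.0 0 0 0 -1" --pt "0 0 -3 0 0 0 -1" --pt "0 0 -4 0 0 0 -1" --pt "0 0 -4 0 0 0 -1" --pt "0 0 -4 0 0 0 -1"

```text
time: 16.97
ee_pos: [0.4654, -0.0495, 0.2159]
ee_rot: [180.0, 0.1, 11.1]
wrist_force: [1.3, 1.0, -0.5]
grip_width: 0.085
grip_force: 0.0
```

```bash
python3 - <<'E'
from h import *
np.set_printoptions(precision=2,suppress=True)
st(); plan([*press(-.004,.002),.21],11.1)
t=optics.grab_frame("top")[:,:,::-1]; w=optics.grab_frame("wrist")[:,:,::-1]; cv2.imwrite("pics/top8.png",t); cv2.imwrite("pics/wrist8.png",w)
cv2.imwrite("pics/c8.png",np.vstack([cv2.resize(w,(480,360)),cv2.resize(t[220:310,280:480],(480,216),interpolation=3)]))
E
```

```text
{'time': np.float64(16.9667), 'ee_pos': array([ 0.47, -0.05,  0.22]), 'ee_rot': array([179.99,   0.07,  11.1 ]), 'wrist_force': array([ 1.31,  0.95, -0.46]), 'grip_width': np.float64(0.085), 'grip_force': np.float64(0.0), 'q': array([-30.54,  12.51,  37.17, 120.23,  -9.77,  50.21, -66.63])}
n 5 shift [-0.01  3.65  0.12] turn [0. 0. 0.] | total [-0.03 18.23  0.6 ] [0. 0. 0.]  t 16.97
```

View pics/c8.png

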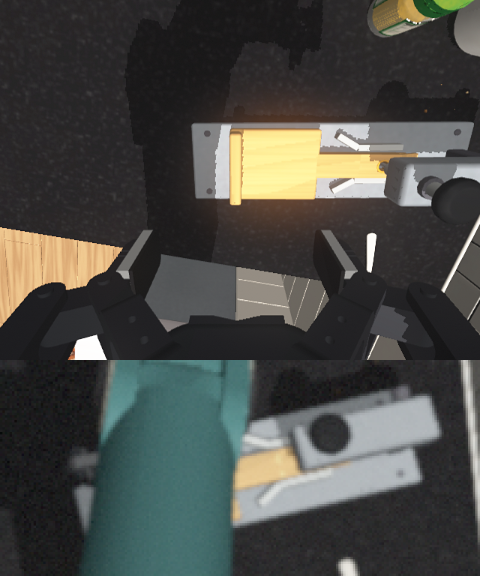

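The wrist view shows the handle under the head between the guides, with the board square on the bed and the knob at (455,200) in the crop. Next: move over the knob with the fingers shut.

play_rows --pt "0 1.5 0 0 0 0 0" --pt "0 3.0 0 0 0 0 1" --pt "0 3.65 0 0 0 0 1" --pt "0 3.65 0 0 0 0 1" --pt "0 3.65 0 0 0 0 1" --pt "0 2.8 0 0 0 0 1" --pt "0 0 0 0 0 0 1" --pt "0 0 0 0 0 0 1" --newtons 60

```text
time: 17.73
ee_pos: [0.5007, -0.2298, 0.2138]
ee_rot: [180.0, 0.1, 10.9]
wrist_force: [-0.3, 1.1, -0.2]
grip_width: 0.0
grip_force: 0.0
```

play_rows --pt "0 0 2.0 0 0 0 1" --pt "0 0 1.3 0 0 0 1" --pt "0 0 0.5 0 0 0 1" --pt "0 0 0 0 0 0 1"

```text
time: 18.07
ee_pos: [0.5005, -0.2265, 0.1744]
ee_rot: [-179.9, 0.2, 11.2]
wrist_force: [0.3, -0.1, 0.0]
grip_width: -0.0001
grip_force: 0.0
```

play_rows --pt "0 0 0.2 0 0 0 1" --pt "0 0 0.2 0 0 0 1" --pt "0 0 0.2 0 0 0 1" --pt "0 0 0.2 0 0 0 1" --pt "0 0 0 0 0 0 1"

```text
time: 18.48
ee_pos: [0.502, -0.228, 0.1682]
ee_rot: [180.0, -0.1, 11.2]
wrist_force: [0.1, 1.7, 3.7]
grip_width: 0.0002
grip_force: 1.8
```

play_rows --pt "0 0 0.2 0 0 0 1" --pt "0 0 0.2 0 0 0 1" --pt "0 0 0.2 0 0 0 1" --pt "0 0 0.1 0 0 0 1" --pt "0 0 0 0 0 0 1"

```text
time: 18.9
ee_pos: [0.502, -0.228, 0.1612]
ee_rot: [-180.0, -0.1, 11.2]
wrist_force: [-0.4, 2.4, 6.9]
grip_width: -0.0001
grip_force: 3.5
```

play_rows --pt "0 0 0.2 0 0 0 1" --pt "0 0 0.2 0 0 0 1" --pt "0 0 0.15 0 0 0 1" --pt "0 0 0 0 0 0 1"

```text
time: 19.23
ee_pos: [0.5022, -0.2282, 0.1588]
ee_rot: [-179.9, -0.1, 11.1]
wrist_force: [-9.4, 6.0, 32.7]
grip_width: -0.0
grip_force: 16.3
```

play_rows --pt "0 0 0.15 0 0 0 1" --pt "0 0 0.15 0 0 0 1" --pt "0 0 0 0 0 0 1" --pt "0 0 0 0 0 0 1"

```text
time: 19.57
ee_pos: [0.5024, -0.2284, 0.1585]
ee_rot: [-179.8, -0.2, 11.1]
wrist_force: [-15.3, 9.8, 55.7]
grip_width: 0.0001
grip_force: 27.9
```

play_rows --pt "0 0 -0.5 0 0 0 1" --pt "0 0 -0.5 0 0 0 1" --pt "0 0 -0.5 0 0 0 1" --pt "0 0 -0.5 0 0 0 1" --pt "0 0 -1 0 0 0 1" --pt "0 0 -2 0 0 0 1" --pt "0 -3 -3 0 0 0 1" --pt "0 -4 -2 0 0 0 1" --pt "0 -4 0 0 0 0 1" --pt "0 -4 0 0 0 0 1" --pt "0 -2 0 0 0 0 1" --pt "0 0 0 0 0 0 1"

```text
time: 20.57
ee_pos: [0.4682, -0.0598, 0.2502]
ee_rot: [-179.9, 0.1, 11.6]
wrist_force: [-0.1, -0.2, -0.2]
grip_width: 0.0001
grip_force: 0.0
```

```bash
python3 - <<'E'
from h import *
st()
t=optics.grab_frame("top")[:,:,::-1]; w=optics.grab_frame("wrist")[:,:,::-1]; s=optics.grab_frame("scene")[:,:,::-1]
cv2.imwrite("pics/c9.png",np.vstack([np.hstack([cv2.resize(w,(400,300)),cv2.resize(t,(400,300))]),cv2.resize(s[150:330,180:460],(466,300),interpolation=3)[:, :466] if False else np.hstack([cv2.resize(s[150:330,180:420],(400,300),interpolation=3),cv2.resize(w[150:300,340:640],(400,300))])]))
E
```

```text
{'time': np.float64(20.5667), 'ee_pos': array([ 0.4682, -0.0598,  0.2502]), 'ee_rot': array([-1.798643e+02,  5.880000e-02,  1.158250e+01]), 'wrist_force': array([-0.0736, -0.2211, -0.2107]), 'grip_width': np.float64(0.0001), 'grip_force': np.float64(0.0), 'q': array([-30.7819,   9.8529,  38.334 , 117.7641,  -7.596 ,  54.8158,
       -66.8742])}
```

View pics/c9.png

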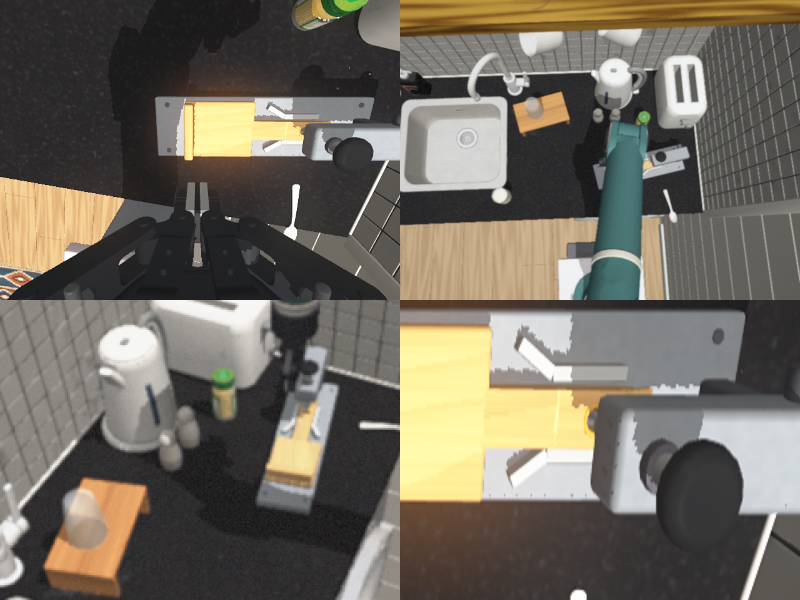

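The board lies straight between the guides with the hole at the head's front edge, the knob is back up, and the other things are where they were. The plunger went its full travel of about 13 mm, so the pin is in the hole. I'm handing in.

```bash
python3 -c "
from cell import close_job
print(close_job())"
```

```text
the job is handed in; nothing more can be done
None
```

The job is done and handed in at about 21 s: the board lies on the press bed with the pin in its hole, the plunger was pushed fully down (about 56 N at the fingertips against its stop) and sprang back, and the other things were left where they were.

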